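Hold a spring clip gaping over the green sign card

TASK

Pick up the yellow spring clip, squeeze its levers so that its jaws spread wide in the air, and lower it upright over the middle of the green sign card's top edge, so that the card edge stands well inside the open jaws and a colleague can slip a leaflet in. Finish while still holding it there, squeezed open and still, neither jaw touching the card: do not let go. Leave both card stands and everything else on the table where they are.

Things in the scene. Friction and masses are not known exactly. Their poses are not given: they have to be found in the camera images.
- clip: Loose yellow spring clip, 80 g, 94 mm tall, standing upright on its closed jaws; same if turned half round. Origin: centre of the closed jaws' underside; z up to the levers, x along its width, y the way levers are squeezed and jaws spread. Jaws 50 mm wide (x), 22 mm thick (y) together, lips 12 mm tall whose inner faces meet when closed. A steel pivot bar (9 mm thick, along x) lies 45 mm above the origin.
- clip_levers (a point): Midway between the two lever ends, 90 mm above the clip's origin: the place to grip, across y. The levers lean outwards from the pivot and end in round bars along x, 36 mm long, 8 mm thick. Width over their outsides (y): 56 mm at rest, 37 mm at joint 0.2, 27 mm at 0.3, 21 mm at the stop. Squeezed, the bars rise up to 6 mm above this point.
- clip_jaw_a (a joint): How far each half of the clip has turned open (both turn alike): 0 closed, stop at 0.36 rad. The inner edges of the jaw tips are 90 mm x sin(value) apart: 18 mm at 0.2, 27 mm at 0.3. The spring resists at each lever end with about 5 N at first, 9 N at 0.3; below 4 N of grip the clip stays closed.
- green_stand: Loose weighted stand, 0.6 kg: wooden foot 60 mm (x) x 120 mm (y) x 22 mm high, and upright in it a stiff green card, 5 mm thick (x), 110 mm wide (y), its top edge 145 mm above the table. Origin: centre of the foot's underside. This is the card to use; it may stand on either side.
- green_top (a point): Middle of the top edge of the green card, 145 mm above the table; the edge runs along the stand's y.
- orange_stand: The same stand with an orange card, to be left alone. Origin: centre of the foot's underside.
- book_stack: Stack of five green books, 130 x 200 x 80 mm, to be left alone. Origin: centre of the underside.
- orange_book: Yellow and orange book lying flat, 150 x 200 x 20 mm, to be left alone. Origin: centre of the underside.
- card_pack: Small pack of white cards, 85 x 55 x 14 mm, to be left alone. Origin: centre of the underside.
- pen1: Pale green pen lying flat, 130 mm long (x), 9 mm thick, to be left alone. Origin: centre of the underside.
- pen2: A second such pen.
- cup: White cup, 80 mm wide, 90 mm tall, to be left alone. Origin: centre of the underside.
Not all that is in view belongs to the job. Of the things like the clip, leave any that is turquoise; of the rest the larger one is meant.

How it is judged (in metres and radians):
On the way:
1. the clip is spread open in the air (joint above 0.2 rad, at least 50 mm up) while the card edge is not yet between the jaws (value of joint clip_jaw_a above 0.2 rad and height (world z) of clip above 0.05 m and (z of green_top in the frame of clip below 0.003 m or x of green_top in the frame of clip above 0.04 m or x of green_top in the frame of clip below -0.04 m)), for 0.1 s.
At the end, for the whole second after the job is handed in: Fingers hold the clip (over 3 N), joint over 0.2 rad, upright within 0.25 rad, still, not touching the stand; card edge 10 to 39 mm above its origin, 9 mm from mid-gap, middles within 20 mm, parallel within 0.2 rad; green stand upright, moved under 15 mm (value of joint clip_jaw_a above 0.2 rad and z of green_top in the frame of clip between 0.01 and 0.039 m and x of green_top in the frame of clip between -0.02 and 0.02 m and y of green_top in the frame of clip between -0.009 and 0.009 m and angle between the x axis of clip and the y axis of green_stand, either way round below 0.2 rad and angle between clip's own z axis and vertical below 0.25 rad and contact force between clip and the fingers above 3 N and contact force between clip and green_stand below 0.3 N and linear speed of clip below 0.02 m/s and angle between green_stand's own z axis and vertical below 0.05 rad and distance of green_stand from where it was at the start of the episode below 0.015 m); the arm keeps its last pose, push and grip.
It fails at once if the orange stand or another bystander is pushed more than 20 mm or tipped (distance of any of orange_stand, book_stack, orange_book, card_pack, pen1, pen2, cup from where it was at the start of the episode above 0.02 m or angle between any of orange_stand, book_stack, orange_book, card_pack, cup's own z axis and vertical above 0.2 rad).
It fails at once if the green stand is knocked over or pushed more than 15 mm (distance of green_stand from where it was at the start of the episode above 0.015 m or angle between green_stand's own z axis and vertical above 0.2 rad).
It also fails if it takes over 35 s, if anything falls off the work surface, if the arm or the gripper's body presses on something with over 40 N, if the wrist force passes 120 N, or if a joint passes its speed limit or range.

ROBOT

A 6-joint arm with a two-finger parallel gripper is mounted at the origin on the work surface. World frame = base frame: x ahead of the robot, y to its left, z up, the work surface at z = 0. Lengths are in mm, angles in rad, forces in N, time in s.
With the tool pointing down it reaches from about 350 to 925 mm from the base axis. Payload 6.4 kg.
Tool frame: the origin (TCP) lies midway between the tips of the shut fingers; the grasp point (between the pads) lies 19 mm behind it; z points along the fingers, x is the direction in which the jaws open and shut, and the axes are right-handed (so a half turn about z gives the same grasp; the last joint's range is limited). The gripper opens to 94 mm and grips with 3 to 60 N. Pads are 16 mm wide; open, the fingers measure 119 mm over their backs; the gripper's body (75 mm by 177 mm) begins 78 mm behind the grasp point.
Start: joints at [0.929, 0.245, 1.558, -0, 1.339, -0.174], TCP at [293.099, 580.178, 181.355] pointing down, gripper open.
Joint ranges: [-3.13, 3.13], [-1.02, 2.26], [0.13, 2.54], [-0.95, 4.09], [0.21, 2.88], [-2.74, 2.74]. Speed limits (rad/s): [2.57, 2.57, 3.14, 3.14, 3.14, 3.14].

INTERFACE

Orientations are given as a rotation vector (axis times angle).
In Python, from station import manip gives the robot as it stands. Calls block until the motion is done:
- manip.goto(position, orientation): joint-space move of the TCP to a pose.
- manip.move_l(position, attitude=None, max_speed=150, until_force=None): straight line of the TCP; attitude=None keeps the orientation; max_speed is the mean speed in mm/s. With until_force (N) it stops when the force on the tool has changed by that much, and returns True; else False.
- manip.move_joints(angles): joint-space move.
- manip.ungrasp() and manip.gripper_close(): open the fingers fully, or close them until they stop; the grip force is fixed at half the most.
- manip.pause(seconds).
- manip.inverse_kinematics(position, orientation): joint angles nearest the present ones, or None.
- manip.sense(): the state.
- manip.capture(name): name is "scene" or "side" or "wrist"; returns a dict with "frame" (384x512x3 uint8, red, green, blue), "depth" (384x512 float32, mm along the optical axis (not along the pixel's ray), 0 where there is no reading), "fx", "fy", "cx", "cy" (pixels), "rvec" (rotation vector, rad) and "tvec" (3), from world to camera coordinates, as OpenCV has them; the wrist camera has in their place "tool_from_camera" (4x4, takes a point from camera to tool coordinates, whose origin is the TCP and whose axes are the tool frame's). Camera axes: x right, y down, z forward; pixel columns grow to the right and rows downward; lengths in mm; the calibration is good to about 2 mm. A picture is of the moment at which its call begins: read the wrist's pose just before it.
A pose or a line that the arm cannot do raises manip.PlanningError and nothing moves.
- manip.sign_off(): hands the job in, once; it reports no verdict.
The state is a dict: "clock": time; "joint_positions": joint angles; "dq": joint speeds; "effort": joint torques, N m; "tool_pos": TCP position; "eef_rot": TCP orientation; "force": force on the tool from outside, world axes, zero at the start; "moment": the same for the moment, N m; "finger_gap": opening from 0.0 (shut) to 1.0 (fully open).
Only numpy, scipy, OpenCV 4.12 (cv2) and the standard library are available. Lean on these libraries where they do the work, as an engineer would, in place of code of your own. Each camera call takes 0.05 s, during which the arm holds its last target.

## Working session

There is one attempt and no reset: what is moved stays moved. The work goes in short steps, each a Python script; the robot and the scene stay as the last script left them, time stands still between calls to the robot, and variables do not carry over. Pictures are saved under pics/ and viewed, and the job is handed in when it is done.

```bash
mkdir -p pics; ls
cat > h.py <<'E'
import numpy as np, cv2
from scipy.spatial.transform import Rotation as R
from station import manip
def save(n,img): cv2.imwrite('pics/'+n+'.png',cv2.cvtColor(img,cv2.COLOR_RGB2BGR))
def cloud(c,tool=None):
    d=c['depth'];v,u=np.mgrid[0:d.shape[0],0:d.shape[1]]
    P=np.stack([(u-c['cx'])/c['fx']*d,(v-c['cy'])/c['fy']*d,d],-1)
    if 'rvec' in c:
        M=R.from_rotvec(np.ravel(c['rvec'])).as_matrix();return (P-np.ravel(c['tvec']))@M
    T=np.array(c['tool_from_camera']);P=P@T[:3,:3].T+T[:3,3]
    return P@R.from_rotvec(tool['eef_rot']).as_matrix().T+np.array(tool['tool_pos'])
E
python3 - <<'E'
from h import *
s=manip.sense();print(s)
for n in['scene','side','wrist']:
    s=manip.sense();c=manip.capture(n);save(n+'0',c['frame']);np.savez('pics/%s0.npz'%n,P=cloud(c,s),F=c['frame'],d=c['depth'])
    print(n,c['fx'],c.get('rvec'),c.get('tvec'))
E
```

```text
pics
{'clock': 0.0, 'joint_positions': array([ 9.28914050e-01,  2.45769889e-01,  1.55902069e+00, -1.86357584e-05,
        1.33867214e+00, -1.74121267e-01]), 'dq': array([-4.47725057e-04, -3.12058518e-05,  1.48520248e-04,  1.00283519e-03,
       -1.30535399e-03, -5.48049005e-04]), 'effort': array([ 7.53913282e-04, -4.15836203e+01, -3.14605558e+01,  6.85274578e-02,
        3.32148490e-02, -1.47696637e-04]), 'tool_pos': array([292.69817304, 579.64691558, 180.27007165]), 'eef_rot': array([ 2.67518374,  1.64576841, -0.00271966]), 'force': array([ 0.84917703,  0.04829843, -1.54314067]), 'moment': array([-0.00842381, -0.06686687, -0.00142225]), 'finger_gap': 0.9981317090599887}
scene 460.51005110346614 [ 0.99953794  2.47454417 -1.02785542] [ 386.25517711 -171.61893145 1529.86353037]
side 448.0307476703265 [ 2.31630255 -0.57974467  0.21538487] [-459.23426061  235.66048135 1301.3484762 ]
wrist 288.2944465372829 None None
```

View pics/scene0.png

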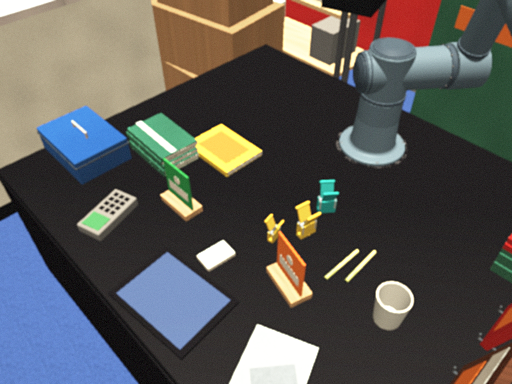

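View pics/side0.png

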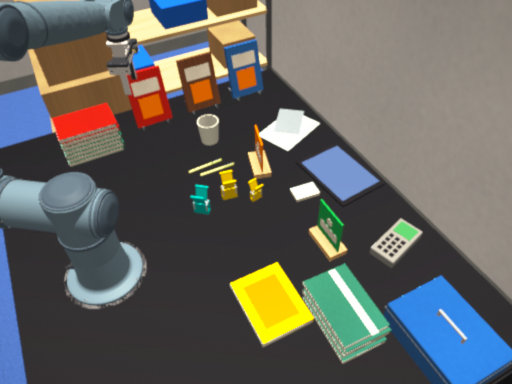

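View pics/wrist0.png

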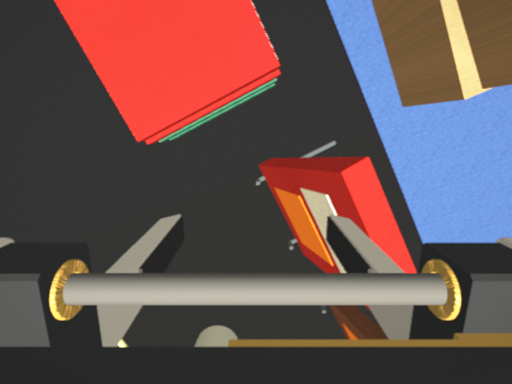

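Scene candidates for the clip are the large yellow one at (306,220), the small yellow one at (273,228), and the turquoise one at (328,195). The large yellow one fits the description. In the side view it is at (229,184), and the small one is at (256,189). The green card is at scene (180,185) and side (329,222).

Run:
```python
from h import *
for n,boxes in {'scene':{'clip':(290,195,325,242),'small':(262,212,288,245),'green':(160,158,205,222),'orange':(262,230,315,305)},'side':{'clip':(215,165,240,203),'small':(245,175,265,205),'green':(305,195,350,262),'orange':(245,122,275,180)}}.items():
    z=np.load('pics/%s0.npz'%n);P,F,d=z['P'],z['F'],z['d']
    hsv=cv2.cvtColor(F,cv2.COLOR_RGB2HSV)
    for k,(a,b,c,e) in boxes.items():
        m=np.zeros(d.shape,bool);m[b:e,a:c]=1
        m&=(hsv[...,2]>50)&(hsv[...,1]>60)&(d>0)
        H=hsv[...,0]
        if k=='green': mm=m&(H>45)&(H<85)
        elif k=='orange': mm=m&(H<13)
        else: mm=m&(H>15)&(H<35)
        p=P[mm]; p=p[p[:,2]>5]
        print(n,k,len(p),p.min(0).round(),p.max(0).round(),np.median(p,0).round())
        xy=p[:,:2];ev=np.linalg.svd(xy-np.median(xy,0),full_matrices=False)[2][0];print('  dir',np.degrees(np.arctan2(ev[1],ev[0])).round(1))
        if k=='clip':
            for lo in range(5,105,10):
                q=p[(p[:,2]>=lo)&(p[:,2]<lo+10)]
                if len(q):print('   z',lo,len(q),q.mean(0).round(1),q.min(0).round(),q.max(0).round())
        if k=='green':
            t=p[p[:,2]>p[:,2].max()-15];print('  top',t.mean(0).round(1),t.min(0).round(),t.max(0).round())
s=np.load('pics/scene0.npz')['F'][150:300,200:360];t=np.load('pics/side0.npz')['F'][150:270,180:360]
save('crop',np.hstack([cv2.resize(s,(427,400),interpolation=2),cv2.resize(t,None,fx=2,fy=400/120,interpolation=2)[:, :370]]))
```

```text
scene clip 521 [358.  78.   5.] [470. 138.  97.] [447. 104.  59.]
  dir 72.2
   z 5 48 [449.  109.5   9.8] [358.  84.   5.] [469. 123.  14.]
   z 15 51 [450.1 111.9  19.4] [421.  91.  15.] [469. 122.  25.]
   z 25 45 [449.2 113.1  30.7] [421.  92.  25.] [470. 123.  35.]
   z 35 44 [449.4 113.2  40. ] [422.  91.  36.] [470. 122.  45.]
   z 45 53 [446.2 107.1  50.5] [422.  95.  45.] [469. 121.  55.]
   z 55 58 [444.7 102.1  60.5] [422.  88.  55.] [462. 124.  65.]
   z 65 58 [442.1  99.8  70.4] [423.  85.  65.] [465. 130.  75.]
   z 75 53 [444.   99.   79.9] [420.  83.  75.] [464. 131.  85.]
   z 85 97 [443.6 104.   91.3] [420.  78.  85.] [467. 138.  95.]
   z 95 14 [440.8 104.7  95.9] [425.  80.  95.] [466. 138.  97.]
scene small 268 [498.  -2.   5.] [597. 173. 148.] [524.  56.  47.]
  dir 56.7
scene green 682 [ 498. -367.    5.] [ 626. -157.  149.] [ 623. -222.   95.]
  dir 71.6
  top [ 622.1 -210.8  142.1] [ 617. -271.  134.] [ 625. -159.  149.]
scene orange 661 [499.  62.  20.] [616. 242. 148.] [603. 197.  98.]
  dir 73.8
side clip 390 [419.  73.   5.] [507. 242.  98.] [446.  97.  5
[... 279 characters left out ...]
z 45 28 [437.8  98.1  48.5] [420.  90.  45.] [458. 118.  55.]
   z 55 28 [443.5 101.8  60.9] [427.  84.  56.] [464. 121.  65.]
   z 65 49 [445.4 107.1  70.2] [425.  83.  65.] [465. 123.  75.]
   z 75 50 [447.5 112.6  80.3] [426.  81.  75.] [467. 129.  85.]
   z 85 59 [445.3 106.4  90.5] [422.  74.  85.] [468. 134.  95.]
   z 95 15 [442.7  97.4  96.1] [425.  73.  95.] [461. 129.  98.]
side small 220 [501.  33.   5.] [591. 141.  74.] [519.  54.  39.]
  dir -123.3
side green 562 [ 618. -273.    5.] [ 711. -131.  149.] [ 622. -223.  107.]
  dir -91.4
  top [ 622.9 -217.2  142.6] [ 619. -272.  134.] [ 628. -160.  149.]
side orange 39 [582. 130.   6.] [682. 382. 121.] [593. 166.  87.]
  dir -111.7
```

View pics/crop.png

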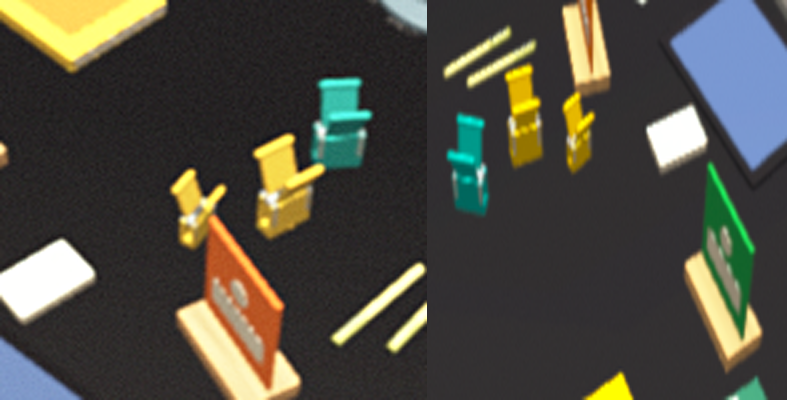

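Run:
```python
from h import *
def get(n,b,hr,zr,xy=None):
    z=np.load('pics/%s0.npz'%n);P,F,d=z['P'],z['F'],z['d'];h=cv2.cvtColor(F,cv2.COLOR_RGB2HSV)
    m=np.zeros(d.shape,bool);m[b[1]:b[3],b[0]:b[2]]=1
    m&=(h[...,2]>40)&(h[...,1]>60)&(h[...,0]>=hr[0])&(h[...,0]<=hr[1])&(d>0)&(P[...,2]>zr[0])&(P[...,2]<zr[1])
    p=P[m]
    if xy is not None: p=p[(p[:,0]>xy[0])&(p[:,0]<xy[1])&(p[:,1]>xy[2])&(p[:,1]<xy[3])]
    return p
B={'scene':(290,195,325,242),'side':(215,165,240,203)}
for zr in [(10,42),(82,99)]:
    q=[get(n,B[n],(15,35),zr,(410,480,65,145)) for n in B]
    for p in q+[np.vstack(q)]:print(zr,len(p),cv2.minAreaRect(p[:,:2].astype(np.float32)))
for s,c in ((1,-1),(-1,1)):
  for n in B:
    p=get(n,B[n],(15,35),(84,99),(410,480,65,145))
    p=p[(p[:,1]>118)] if s>0 else p[p[:,1]<92]
    v=cv2.fitLine(p[:,:2].astype(np.float32),cv2.DIST_HUBER,0,.01,.01).ravel();print('bar',n,len(p),np.degrees(np.arctan(v[1]/v[0])),p.mean(0))
G={'scene':(160,158,205,222),'side':(305,195,350,262)}
for n in G:
    p=get(n,G[n],(45,85),(40,150),(590,660,-290,-140))
    v=cv2.fitLine(p[:,:2].astype(np.float32),cv2.DIST_HUBER,0,.01,.01).ravel();print('card',n,len(p),np.degrees(np.arctan2(v[1],v[0])),v[2:],cv2.minAreaRect(p[:,:2].astype(np.float32)),p[:,2].max())
    t=p[p[:,2]>142];print('top edge',len(t),t.mean(0),t[:,1].min(),t[:,1].max(),t[:,0].min(),t[:,0].max())
p=get('side',(185,180,213,218),(80,100),(5,100));print('turq',p.min(0),p.max(0))
for n,b in(('scene',(155,185,210,222)),('side',(305,215,350,262))):
    p=get(n,b,(8,28),(12,30),(560,690,-320,-120));print('foot',len(p),cv2.minAreaRect(p[:,:2].astype(np.float32)),p.min(0),p.max(0))
a=lambda x,y,z,t:manip.inverse_kinematics([x,y,z],R.from_matrix(np.array([[np.cos(t),np.sin(t),0],[np.sin(t),-np.cos(t),0],[0,0,-1]]).astype(float)).as_rotvec())
for t in (90,-90):print(t,a(445,105,71,np.radians(t)))
for t in (0,180):print(t,a(622,-216,191,np.radians(t)))
```

```text
(10, 42) 148 ((447.906494140625, 114.32521057128906), (21.39525604248047, 52.84523391723633), 55.40228271484375)
(10, 42) 110 ((441.38525390625, 95.33097839355469), (20.309410095214844, 51.20381546020508), 62.3495979309082)
(10, 42) 258 ((444.42828369140625, 105.03959655761719), (30.624399185180664, 53.26864242553711), 76.30093383789062)
(82, 99) 126 ((443.02191162109375, 107.23320770263672), (58.171871185302734, 41.29930877685547), 80.89020538330078)
(82, 99) 91 ((445.1078186035156, 103.81078338623047), (58.42070388793945, 39.8189811706543), 81.47066497802734)
(82, 99) 217 ((443.5289306640625, 105.61532592773438), (61.1559944152832, 42.974178314208984), 80.72406005859375)
bar scene 46 -12.645044 [448.13127365 130.97461682  92.77862323]
bar side 43 -12.532215 [448.19875552 125.96841171  90.73086175]
bar scene 67 -12.257332 [439.72214801  85.1850527   90.99570548]
bar side 35 -11.152442 [441.04473258  79.38995594  92.00597661]
card scene 495 89.66146 [ 622.984   -209.76349] ((622.0775756835938, -214.2170867919922), (9.221750259399414, 114.01410675048828), 0.4584864377975464) 148.90739
[... 611 characters left out ...]
560547), 89.21849060058594) [ 590.89679009 -277.24453914   12.1427035 ] [ 653.52619392 -152.14196772   28.36053716]
foot 434 ((622.3322143554688, -217.6844024658203), (59.792320251464844, 124.61975860595703), 0.9735724925994873) [ 591.98184466 -280.27158258   12.05441067] [ 652.84403138 -155.58820952   28.87296767]
90 [-1.71140407e-02 -8.08202120e-02  2.12197530e+00 -4.44089210e-16
  1.10043757e+00 -1.58791037e+00]
-90 [-1.71140407e-02 -8.08202120e-02  2.12197530e+00 -4.44089210e-16
  1.10043757e+00  1.55368229e+00]
0 [-5.06093494e-01  2.56748290e-01  1.52605177e+00 -4.44089210e-16
  1.35879260e+00 -5.06093494e-01]
180 [-0.50609349  0.25674829  1.52605177  0.          1.3587926   2.63549916]
```

```bash
cat >> h.py <<'E'
def att(deg):
    t=np.radians(deg);return R.from_matrix(np.array([[np.cos(t),np.sin(t),0],[np.sin(t),-np.cos(t),0],[0,0,-1.]])).as_rotvec()
E
python3 - <<'E'
from h import *
manip.move_l([292,579,240]);manip.goto([444.5,105.5,240],att(78))
s=manip.sense();print(s['clock'],s['tool_pos'],s['force'])
c=manip.capture('wrist');save('w1',c['frame']);np.savez('pics/w1.npz',P=cloud(c,s),F=c['frame'],d=c['depth'])
P=cloud(c,s);h=cv2.cvtColor(c['frame'],cv2.COLOR_RGB2HSV)
m=(h[...,0]>15)&(h[...,0]<35)&(h[...,1]>100)&(c['depth']>0)&(P[...,2]>83)&(P[...,2]<102)&(abs(P[...,0]-445)<45)&(abs(P[...,1]-105)<50)
p=P[m];print(len(p));
if len(p):print(p.mean(0),p.min(0),p.max(0),cv2.minAreaRect(p[:,:2].astype(np.float32)))
E
```

```text
2.5 [444.54651754 106.00833506 239.99038504] [-0.45929626 -0.54199195 -0.75202429]
499
[444.26094647 103.4082921   91.83595135] [419.62673637  73.23297557  83.00723895] [470.80855677 133.79009542  95.60587329] ((445.0567932128906, 103.02877807617188), (54.92778778076172, 42.83808898925781), 79.04109954833984)
```

View pics/w1.png

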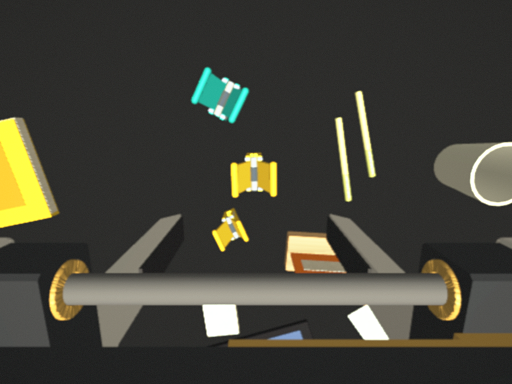

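The wrist view shows the large yellow clip at (254,177), with its levers lying across the finger direction. All three views agree on its centre to within about 2 mm, so I'll descend and grip.

Run:
```python
from h import *
print(manip.move_l([444.6,104.5,74],att(78.5),until_force=8))
s=manip.sense();print(s['clock'],s['tool_pos'],s['force'])
manip.gripper_close();s=manip.sense();print(s['clock'],s['finger_gap'],s['force'])
manip.move_l([444.6,104.5,240],max_speed=120)
s=manip.sense();print(s['clock'],s['tool_pos'],s['finger_gap'],s['force'])
for n in['scene','side','wrist']:
    c=manip.capture(n);save(n+'2',c['frame']);np.savez('pics/%s2.npz'%n,P=cloud(c,s),F=c['frame'],d=c['depth'])
a=cv2.imread('pics/scene2.png')[60:260,220:400];b=cv2.imread('pics/side2.png')[60:260,150:330]
cv2.imwrite('pics/c2.png',np.hstack([cv2.resize(a,(396,440)),cv2.resize(b,(396,440))]))
```

```text
False
3.8083 [445.40275861 104.51731235  74.8986403 ] [ 0.23183016 -0.0928864   0.0264466 ]
5.225 0.004695689389882771 [-0.36212498 -0.49440726 -0.46445043]
6.7583 [444.09883397 104.50491388 239.07355988] 0.005686280991511003 [ 0.30616117  0.40293621 -0.72676239]
```

View pics/c2.png

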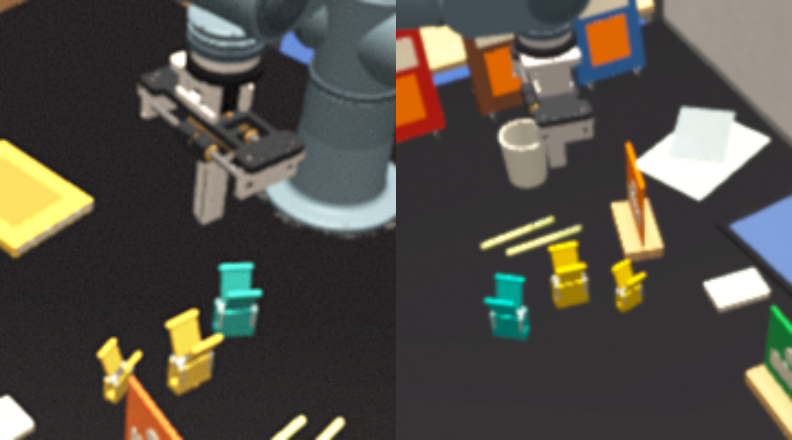

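View pics/wrist2.png

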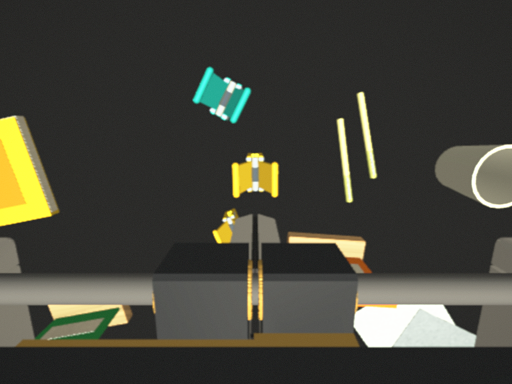

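The grip missed: the fingers closed on nothing and the clip at scene (306,220) hasn't moved. I'll check where the fingertip really is against the camera calibration.

Run:
```python
from h import *
s=manip.sense();print(s['tool_pos'],s['eef_rot'],s['joint_positions'].round(3))
a=[]
for n in['scene','side']:
    c=manip.capture(n)
    K=np.array([[c['fx'],0,c['cx']],[0,c['fy'],c['cy']],[0,0,1]])
    pts=np.array([s['tool_pos'],[444.5,104,90],[444.5,104,0],[0,0,0],[622,-216,145]],float)
    uv=cv2.projectPoints(pts,np.ravel(c['rvec']),np.ravel(c['tvec']),K,None)[0][:,0];print(n,uv.round(1).tolist())
    f=c['frame'].copy()
    for q in uv: cv2.drawMarker(f,tuple(int(v) for v in q),(255,0,255),0,9,1)
    a.append(f)
    P=cloud(c);d=c['depth'];fi=(P[...,2]>200)&(P[...,2]<290)&(abs(P[...,0]-444)<130)&(abs(P[...,1]-104)<130)
    p=P[fi];print(len(p));
    for lo in range(200,290,15):
        q=p[(p[:,2]>lo)&(p[:,2]<lo+15)]
        if len(q):print(lo,len(q),q.mean(0).round(),q.min(0).round(),q.max(0).round())
save('chk',np.hstack([cv2.resize(x,(400,300)) for x in a]))
c=manip.capture('wrist');print(np.array(c['tool_from_camera']).round(3),c['fx'],c['cx'],c['cy'])
```

```text
[444.255485   104.49236254 239.33944689] [-2.43223579e+00 -1.98712416e+00  1.53808167e-03] [-0.018 -0.275  1.966 -0.     1.452 -1.388]
scene [[311.9, 166.9], [307.0, 210.0], [304.5, 232.5], [370.4, 144.2], [174.8, 167.2]]
85
260 21 [451. 106. 271.] [447.  96. 266.] [454. 118. 275.]
275 64 [448. 112. 283.] [435.  95. 275.] [455. 121. 290.]
side [[223.1, 140.8], [226.8, 176.7], [228.7, 195.9], [104.7, 272.1], [330.3, 211.6]]
41
260 12 [441.  99. 271.] [434.  93. 265.] [453. 113. 275.]
275 29 [442.  94. 283.] [433.  88. 276.] [452. 111. 290.]
[[ 1.0000e+00 -1.0000e-03  0.0000e+00 -7.5700e-01]
 [ 1.0000e-03  9.7300e-01  2.3000e-01 -6.5457e+01]
 [-1.0000e-03 -2.3000e-01  9.7300e-01 -2.0331e+02]
 [ 0.0000e+00  0.0000e+00  0.0000e+00  1.0000e+00]] 288.2944465372829 254.6939094580497 192.5054292469203
```

View pics/chk.png

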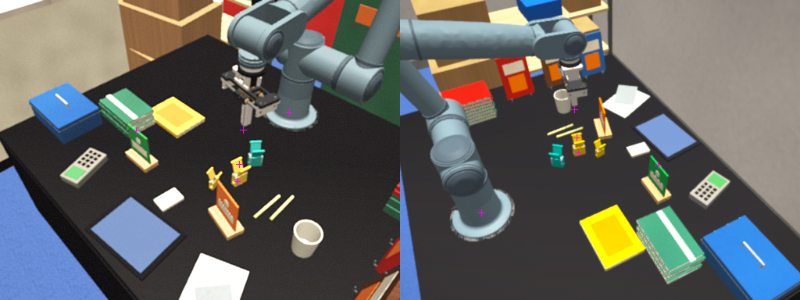

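Run:
```python
from h import *
s=manip.sense();c=manip.capture('wrist');d=c['depth']
P=cloud(c,s);M=R.from_rotvec(s['eef_rot']).as_matrix();T=(P-s['tool_pos'])@M
for v in range(205,245,3):print(v,[(u,d[v,u].round(),T[v,u].round().tolist()) for u in(248,261)])
for n in['scene','side']:
    c=manip.capture(n);P=cloud(c);T=(P-s['tool_pos'])@M
    m=(c['depth']>0)&(abs(T[...,0])<30)&(abs(T[...,1])<30)&(T[...,2]<20)&(T[...,2]>-90)
    q=T[m];print(n,len(q),np.sort(q[:,2])[-8:].round(1),q[q[:,2]>-45].mean(0))
```

```text
205 [(248, np.float32(458.0), [-11.0, 59.0, 238.0]), (261, np.float32(459.0), [9.0, 60.0, 239.0])]
208 [(248, np.float32(461.0), [-11.0, 65.0, 240.0]), (261, np.float32(461.0), [10.0, 65.0, 240.0])]
211 [(248, np.float32(462.0), [-11.0, 70.0, 239.0]), (261, np.float32(462.0), [10.0, 70.0, 239.0])]
214 [(248, np.float32(464.0), [-11.0, 75.0, 240.0]), (261, np.float32(461.0), [10.0, 74.0, 238.0])]
217 [(248, np.float32(183.0), [-5.0, -8.0, -29.0]), (261, np.float32(180.0), [3.0, -9.0, -32.0])]
220 [(248, np.float32(175.0), [-5.0, -9.0, -37.0]), (261, np.float32(175.0), [3.0, -9.0, -37.0])]
223 [(248, np.float32(169.0), [-5.0, -9.0, -43.0]), (261, np.float32(170.0), [3.0, -9.0, -42.0])]
226 [(248, np.float32(165.0), [-5.0, -9.0, -47.0]), (261, np.float32(164.0), [3.0, -9.0, -48.0])]
229 [(248, np.float32(160.0), [-4.0, -9.0, -52.0]), (261, np.float32(161.0), [3.0, -8.0, -51.0])]
232 [(248, np.float32(156.0), [-4.0, -9.0, -56.0]), (261, np.float32(156.0), [3.0, -9.0, -57.0])]
235 [(248, np.float32(152.0), [-4.0, -9.0, -61.0]), (261, np.float32(152.0), [3.0, -9.0, -61.0])]
238 [(248, np.float32(148.0), [-4.0, -9.0, -65.0]), (261, np.float32(147.0), [3.0, -9.0, -66.0])]
241 [(248, np.float32(143.0), [-4.0, -9.0, -69.0]), (261, np.float32(143.0), [2.0, -9.0, -70.0])]
244 [(248, np.float32(82.0), [-3.0, -32.0, -127.0]), (261, np.float32(80.0), [1.0, -33.0, -128.0])]
scene 268 [-30.5 -30.1 -29.9 -29.5 -28.5 -27.3 -26.8 -25.8] [  5.75657207   3.4847909  -37.62427037]
side 79 [-35.9 -35.7 -35.7 -35.6 -32.3 -29.7 -27.4 -22.9] [ -8.76391574  -0.06850155 -37.41805769]
```

All three views put the real finger tips 27 ± 2 mm short of the reported TCP, and x and y are right. That explains the miss: the tips stopped at z ≈ 102 mm, above the lever bars. I'll correct by 27 mm and retry.

Run:
```python
from h import *
manip.ungrasp()
manip.move_l([444.6,104.3,110],att(78.5),max_speed=200)
print(manip.move_l([444.6,104.3,46.5],att(78.5),max_speed=100,until_force=8))
s=manip.sense();print(s['clock'],s['tool_pos'],s['force'])
manip.gripper_close();s=manip.sense();print(s['clock'],s['finger_gap'],s['force'])
manip.move_l([444.6,104.3,220],max_speed=120)
s=manip.sense();print(s['clock'],s['tool_pos'],s['finger_gap'],s['force'])
for n in['scene','side','wrist']:
    c=manip.capture(n);save(n+'3',c['frame']);np.savez('pics/%s3.npz'%n,P=cloud(c,s),F=c['frame'],d=c['depth'])
a=cv2.imread('pics/scene3.png')[60:260,220:400];b=cv2.imread('pics/side3.png')[60:260,150:330]
cv2.imwrite('pics/c3.png',np.hstack([cv2.resize(a,(396,440)),cv2.resize(b,(396,440))]))
```

```text
False
10.2417 [445.26477223 104.32118602  47.17706228] [ 0.13338731 -0.42948322  0.68941294]
11.3833 0.21371012814840842 [-0.46783156  4.69655601 13.34861723]
12.9833 [444.08988031 104.29704287 219.10139833] 0.20935410423538134 [-0.8327309  -0.15514109 -0.30946978]
```

View pics/c3.png

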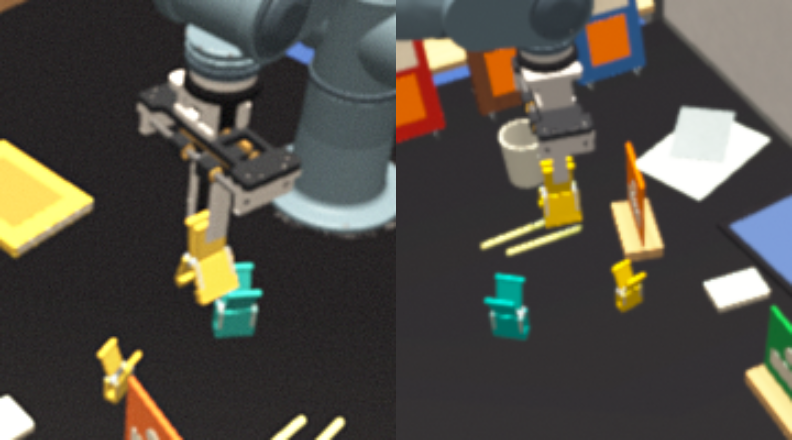

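View pics/wrist3.png

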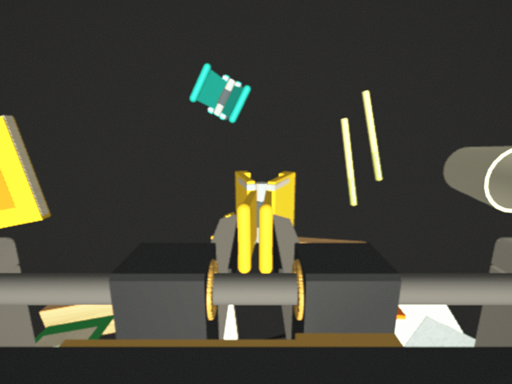

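The clip is held squeezed to its stop: the gap is 0.21, or about 20 mm, against the 21 mm given. It hangs open at crop (210,260) and (560,195). Next I'll measure the clip in the tool frame.

```bash
cat > m.py <<'E'
from h import *
def meas(tag,s):
    M=R.from_rotvec(s['eef_rot']).as_matrix()
    for n in['scene','side','wrist']:
        z=np.load('pics/%s%s.npz'%(n,tag));P,F,d=z['P'],z['F'],z['d'];h=cv2.cvtColor(F,cv2.COLOR_RGB2HSV)
        T=(P-s['tool_pos'])@M
        m=(h[...,0]>15)&(h[...,0]<35)&(h[...,1]>110)&(h[...,2]>50)&(d>0)&(abs(T[...,0])<45)&(abs(T[...,1])<45)&(T[...,2]>-70)&(T[...,2]<80)
        q=T[m];print(n,len(q),'z',np.percentile(q[:,2],[0,2,98,100]).round(1))
        for lo in range(-65,70,15):
            r=q[(q[:,2]>=lo)&(q[:,2]<lo+15)]
            if len(r)>5:print('  ',lo,len(r),'x',np.percentile(r[:,0],[2,98]).round(1),'y',np.percentile(r[:,1],[2,98]).round(1),'ymid',np.percentile(r[:,1],[2,98]).mean().round(1))
E
python3 - <<'E'
from m import *
s=manip.sense();meas('3',s)
E
```

```text
scene 581 z [-50.4 -48.3  42.9  48.9]
   -50 81 x [-11.   12.5] y [-6.5 18.9] ymid 6.2
   -35 40 x [-8.8 13.9] y [ 4.1 16.2] ymid 10.2
   -20 83 x [-3.9 14.8] y [-21.6  15.1] ymid -3.2
   -5 98 x [-3.7 21.2] y [-19.2  21.2] ymid 1.0
   10 112 x [-5.2 29.8] y [-20.5  22.2] ymid 0.8
   25 143 x [-9.5 36.5] y [-26.   21.1] ymid -2.4
   40 22 x [-12.3  35.9] y [-17.6  20.9] ymid 1.6
side 360 z [-67.1 -54.9  44.2  48.6]
   -65 8 x [-23.4   3.9] y [-8.6  9.8] ymid 0.6
   -50 45 x [-14.5   7.3] y [-20.7  21.1] ymid 0.2
   -35 24 x [-10.6   6.9] y [-16.8  17.6] ymid 0.4
   -20 40 x [-8.5  7.6] y [-17.6  16.8] ymid -0.4
   -5 64 x [-10.8   9.4] y [-25.2  17.4] ymid -3.9
   10 66 x [-14.4  11. ] y [-24.3  21.5] ymid -1.4
   25 76 x [-18.5  20.2] y [-25.5  21.8] ymid -1.8
   40 35 x [-20.1  22. ] y [-25.4  22.8] ymid -1.3
wrist 3705 z [-63.7 -50.9  41.   46.9]
   -65 91 x [-22.4   9.5] y [-8.6  8.4] ymid -0.1
   -50 1812 x [-10.7   9. ] y [-21.2  19. ] ymid -1.1
   -35 211 x [-12.8  15. ] y [-18.4  16.2] ymid -1.1
   -20 219 x [-6.  10.4] y [-18.7  16.2] ymid -1.3
   -5 400 x [-8.  17.9] y [-25.8  11.5] ymid -7.1
   10 378 x [-11.7  25.2] y [-26.   6.] ymid -10.0
   25 480 x [-15.9  32.6] y [-26.3  14.8] ymid -5.7
   40 114 x [-18.1  33.4] y [-26.3  16. ] ymid -5.1
```

The clip leans about 0.1 rad in the tool frame: the jaw centre is at tool x ≈ +8.5, the bars at −1, and the origin at about (8.5, −2, 50). I'll tilt the tool to cancel that, hover over the card, and look again.

```bash
cat >> m.py <<'E'
Rw=(R.from_rotvec(att(-0.35))*R.from_euler('y',-0.097))
def tp(o,off=(8.5,-2,50)): return np.array(o,float)-Rw.apply(off)
def look(tag):
    for n in['scene','side','wrist']:
        s=manip.sense();c=manip.capture(n);save(n+tag,c['frame']);np.savez('pics/%s%s.npz'%(n,tag),P=cloud(c,s),F=c['frame'],d=c['depth'])
    a=cv2.imread('pics/scene%s.png'%tag)[60:230,110:260];b=cv2.imread('pics/side%s.png'%tag)[110:280,260:410]
    cv2.imwrite('pics/c%s.png'%tag,np.hstack([cv2.resize(a,(395,448)),cv2.resize(b,(395,448))]))
    return s
def world(tag):
    for n in['scene','side','wrist']:
        z=np.load('pics/%s%s.npz'%(n,tag));P,F,d=z['P'],z['F'],z['d'];h=cv2.cvtColor(F,cv2.COLOR_RGB2HSV)
        near=(d>0)&(abs(P[...,0]-622)<45)&(h[...,1]>90)&(h[...,2]>40)
        m=near&(abs(P[...,1]+216)<45)&(h[...,0]>15)&(h[...,0]<35)&(P[...,2]>100)
        q=P[m]
        if len(q)<9: continue
        zb=np.percentile(q[:,2],1);print(n,'clip z',q[:,2].min().round(1),q[:,2].max().round(1))
        for lo,hi in((0,25),(25,45),(85,110)):
            r=q[(q[:,2]>=zb+lo-3)&(q[:,2]<zb+hi)]
            if len(r)>5:
                px,py=[np.percentile(r[:,i],[2,98]) for i in(0,1)];print('  ',lo,len(r),'x',px.round(1),px.mean().round(1),'y',py.round(1),py.mean().round(1))
        g=P[near&(h[...,0]>45)&(h[...,0]<85)&(abs(P[...,1]+216)<70)&(P[...,2]>135)&(P[...,2]<155)]
        if len(g)>5:print('  card',len(g),g.mean(0).round(1),np.percentile(g,[2,98],axis=0).round(1).tolist())
E
python3 - <<'E'
from m import *
p=tp([622.3,-216,205]);manip.goto(p,Rw.as_rotvec());s=look('4');print(s['clock'],s['tool_pos']-p,s['finger_gap']);world('4')
E
```

```text
14.6167 [0.0359075  1.2714423  0.38804677] 0.21270656834476617
scene clip z 207.2 493.8
   0 183 x [600.4 646.1] 623.2 y [-235.3 -186.2] -210.7
   25 147 x [608.2 639.8] 624.0 y [-234.3 -188. ] -211.1
   85 102 x [609.7 634.7] 622.2 y [-230.6 -193.6] -212.1
  card 116 [ 622.1 -210.6  142.2] [[617.6, -267.2, 135.4], [624.8, -160.0, 147.8]]
side clip z 207.8 411.6
   0 164 x [597.6 642.6] 620.1 y [-241.2 -192.7] -217.0
   25 134 x [604.9 636. ] 620.5 y [-241.5 -197.5] -219.5
   85 71 x [611.7 635.3] 623.5 y [-237.5 -210.8] -224.1
  card 112 [ 623.1 -219.4  142.7] [[620.2, -270.6, 135.8], [626.7, -163.4, 148.3]]
wrist clip z 143.9 414.6
   0 828 x [598.2 649.1] 623.7 y [-230.9 -190.6] -210.8
   25 619 x [607.6 640. ] 623.8 y [-224.2 -191. ] -207.6
   85 1893 x [613.7 634.4] 624.1 y [-235.8 -195.8] -215.8
  card 225 [ 624.4 -186.5  144.5] [[622.1, -210.3, 138.5], [626.5, -163.2, 146.5]]
```

View pics/c4.png

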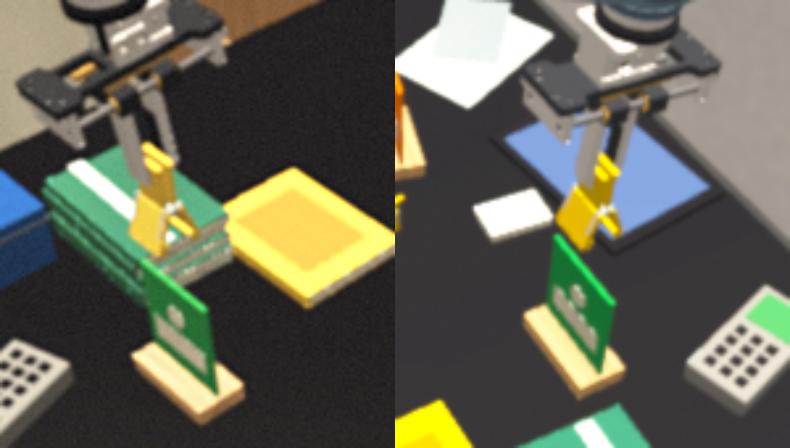

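View pics/wrist4.png

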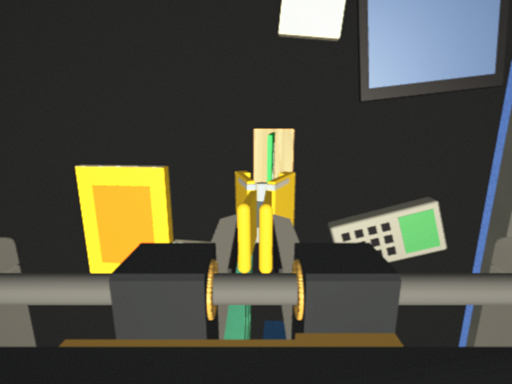

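The open clip sits centred over the card, at about (170,215) in the scene crop and (590,215) in the side crop, with the card at (270,155) between the jaws in the wrist view. The clip-to-card offset is within about 1 mm in each view, and the clip is upright. I'll lower it now.

Run:
```python
from m import *
p=tp([622.8,-216.5,120.5]);print(manip.move_l(p,Rw.as_rotvec(),max_speed=50,until_force=5));manip.pause(.3);s=look('5');print(s['clock'],s['tool_pos']-p,s['finger_gap'],s['force']);world('5')
```

```text
False
16.9083 [0.01349649 0.00749826 0.0117884 ] 0.2100895550170413 [ 0.94602633  0.27045359 -1.38838181]
scene clip z 118.3 335.5
   0 173 x [600.1 646.8] 623.4 y [-236.7 -188.6] -212.6
   25 133 x [607.9 639.6] 623.7 y [-234.8 -188.8] -211.8
   85 85 x [609.9 635.4] 622.7 y [-234.2 -193.9] -214.1
  card 50 [ 622.7 -189.3  141.8] [[618.8, -269.7, 135.3], [625.6, -159.0, 146.7]]
side clip z 103.5 328.3
   0 136 x [597.8 643.9] 620.8 y [-242.5 -194.4] -218.4
   25 119 x [604.1 638. ] 621.1 y [-242.6 -197.5] -220.0
   85 70 x [613.5 640.2] 626.8 y [-239.4 -211.2] -225.3
  card 58 [ 622.7 -232.4  142.3] [[619.7, -272.3, 135.6], [626.1, -163.3, 148.9]]
wrist clip z 104.9 329.1
   0 830 x [598.7 649.6] 624.1 y [-232.5 -192.4] -212.4
   25 619 x [608.1 640.4] 624.3 y [-226.2 -192.8] -209.5
   85 1898 x [614.3 634.9] 624.6 y [-237.6 -197.6] -217.6
  card 281 [ 624.6 -179.2  144.7] [[622.5, -197.3, 140.0], [626.7, -162.4, 146.3]]
```

View pics/c5.png

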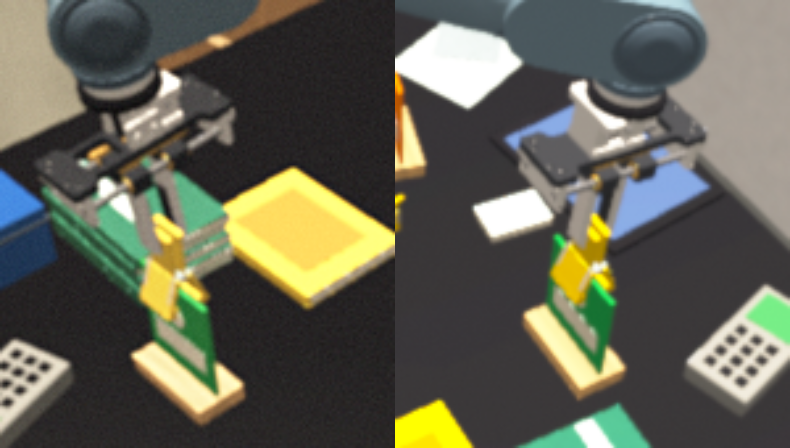

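View pics/wrist5.png

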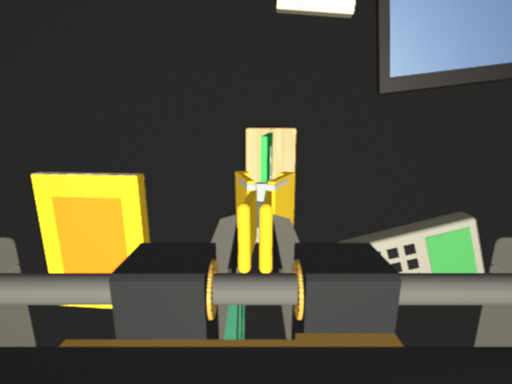

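The card now stands midway between the open jaws (wrist view, 265,155). There is no contact force and the stand hasn't moved, so I'll hand in.

Run:
```python
from h import *
manip.sign_off();s=manip.sense();print(s['clock'],s['finger_gap'],s['force'])
```

```text
the job is handed in; nothing more can be done
the job is handed in; nothing more can be done
```

I picked up the larger yellow clip and squeezed it to its stop in the air. I then lowered it over the middle of the green card and handed in at about 17 s, still holding it open and still.

**First try:** the first grip closed on nothing, with the clip undisturbed. All three cameras showed the finger tips about 27 mm short of the reported TCP. With that correction the second grip held. I also tilted the tool to cancel a 0.1 rad lean of the clip in the fingers.

**Last checks:**

| Check | Result |
|---|---|
| Grip opening | 0.21, about 20 mm (the clip's stop is 21 mm) |
| Card edge above clip origin | about 25 mm, from the commanded pose and the offset measured at hover |
| Card from mid-gap | within about 2 mm |
| Clip and card middles | within about 2–4 mm |
| Contact | tool force change stayed under the 5 N stop while lowering; about 1.7 N reading at rest, close to its zero noise |
| Green stand | not visibly moved or tipped in the pictures |

**Disagreements:** the scene and side cameras differ by 3–6 mm, mostly because each sees a different side of the clip. Some of the lowest clip readings were off: 118 mm in the scene view and 104–105 mm in the other two, against an expected 123 mm. The 104–105 mm readings are probably the wooden foot or edge pixels picked up by the colour mask. I didn't look into these further.

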